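# Crank the plate lift to its mark and rack the gel cassette

## Task

Turn the black handwheel of the lifting tank clockwise until its yellow mark lines up with the red fin and let go of it; this raises the blue-edged glass cassette out of its slot far enough to be gripped. Then draw the cassette straight up out of the tank and stand it upright in the empty bay of the white drain rack, lowering it onto the rack's floor before letting go. Leave the wheel at its mark and everything else where it stands.

Things in the scene. Friction and masses are not known exactly. Their poses are not given: they have to be found in the camera images.
- lift: Fixed lifting tank, 250 x 160 mm (its x, y) with a white gear head 125 mm tall on its -x side carrying the handwheel and a grey slotted tank 130 mm tall (its top at 130 mm) on its +x side. Origin: centre of its underside, z up. The slot is 12 mm (x) by 114 mm (y).
- wheel (a joint): Handwheel angle (rad), growing clockwise seen from above, stops at 0 and 5.0; the yellow mark meets the red fin only at 4.20; starts at 0.4 to 1.9. Stiff (0.22 N m), stays where left. It raises an elevator bar in the tank, 12 mm per rad, that meets the cassette's lower edge at 2.0 and has lifted it 26 mm at 4.20.
- wheel_axis (a point): On the wheel's vertical axis, level with its rim top (165 mm above the work surface), at lift (-60, 0, 165) mm; axes as lift. The wheel is a black dish 110 mm in outer diameter with an upstanding rim 10 mm thick, free inside for 20 mm below its top, closed web beneath, low hub 24 mm in diameter; no spokes or crank handle.
- mark (a point): Yellow mark on the top of the wheel's rim, 50 mm from the wheel's axis; turns with the wheel.
- index (a point): Tip of the red fin (6 mm wide, top 164 mm above the work surface) standing just outside the rim, on the tank side of the wheel, where the yellow mark must come.
- slot (a point): Centre of the slot's mouth in the tank's top, 130 mm above the work surface. Axes as lift: x across the slot (12 mm), y along it (114 mm). At lift (85, 0, 130) mm.
- cassette: Gel cassette: upright loose glass panel with blue edges, 8 mm thick (its x), 110 mm wide (y), 100 mm tall (z), about 0.2 kg. Origin: centre of its lower edge. At the start it stands in the tank's slot, its top 2 mm below the slot's mouth; with the wheel at 4.20 its top is 24 mm above the mouth.
- cassette_top (a point): Middle of the cassette's upper edge, 100 mm above its origin.
- rack: Fixed white drain rack, base 150 x 150 x 8 mm, with two bays, each between two pairs of steel wire uprights (6 mm thick, tops at 63 mm, the pairs 80 mm apart along y, 18 mm free between the wires along x). Origin: centre of its underside. The bays lie at x = -35 mm (empty) and x = +35 mm (taken by the old cassette).
- bay (a point): Middle of the empty bay's floor, 8 mm above the work surface; x across the bay (cassette's thickness), y along it (cassette's width).
- old_cassette: Orange-edged cassette of the same size standing in the rack's other bay; leave alone. Origin: centre of its lower edge.
- tube_rack: Loose green tube rack, 90 x 200 x 60 mm; leave alone. Origin: centre of its underside.
- amber_bottle: Loose amber bottle, 64 mm diameter, 150 mm tall; leave alone. Origin: centre of its underside.
- beaker: Loose clear beaker, 72 mm diameter, 85 mm tall; leave alone. Origin: centre of its underside.
- tip_box: Loose blue pipette-tip box, 80 x 120 x 61 mm; leave alone. Origin: centre of its underside.
- jar: Loose white jar, 56 mm diameter, 60 mm tall; leave alone. Origin: centre of its underside.
- spatula: Loose spatula, 180 mm long, wooden handle, lying flat; leave alone. Origin: on its underside, near mid-length.
There are look-alikes about, which are no part of the job. Several things look just like the rack: the one meant starts farthest to the robot's right.

How it is judged:
By the outcome, as a careful person would: the job done as asked, in the order asked, and still so for the second after the job is handed in, with the robot touching nothing.
It also fails if it takes over 72 s, if anything falls off the work surface, if the arm or the gripper's body presses on something with over 40 N, if the wrist force passes 120 N, or if a joint passes its speed limit or range.

## Robot

A 7-joint arm with a two-finger parallel gripper is mounted at the origin on the work surface. World frame = base frame: x ahead of the robot, y to its left, z up, the work surface at z = 0. Lengths are in m, angles in rad, forces in N, time in s.
With the tool pointing down it reaches from about 0.35 to 0.775 m from the base axis. Payload 3.1 kg.
Tool frame: the origin (TCP) lies at the very end of the fingers, on their centre line; the grasp point (between the pads) lies 19 mm behind it; z points along the fingers, y is the line along which they close (so a half turn about z gives the same grasp; the last joint's range is limited). The gripper opens to 85 mm and grips with 20 to 120 N. Pads are 22 mm wide; open, the fingers measure 114 mm over their backs; the gripper's body (76 mm by 85 mm) begins 54 mm behind the grasp point. The pads swing forward as they close: fully open they stand 13 mm farther back than shut.
Start: joints at [-1.154, 0.311, 0.014, 1.512, -0.004, 1.319, -0.027], TCP at [0.244, 0.493, 0.231] pointing down, gripper open.
Joint ranges: [-2.7, 2.7], [-0.3, 1.91], [-1.27, 1.3], [0.12, 2.57], [-1.44, 4.58], [0.2, 2.03], [-3.05, 3.05]. Speed limits (rad/s): [2.79, 2.79, 3.14, 3.14, 3.14, 3.14, 3.14].

## Interface

Orientations are given as a rotation vector (axis times angle).
In Python, from rig import get_state, camera, finish_job gives the robot as it stands.
- The arm moves only by the tool arm_command, never from a script. Its argument "plan" is text: rows parted by semicolons, each of 7 numbers parted by spaces: the turn, a rotation vector about the tool's x, y, z scaled (see below), then the shift along the tool's x, y, z scaled (see below), then the opening, from 0 (shut) to 1 (fully open). In form: wx wy wz dx dy dz fingers; .... A call has 1 to 12 rows; each row shifts and turns the commanded pose from where the row before left it, along the tool's axes as they then stand; what a row does not reach is not made up. The controller multiplies each number of a shift by 25 mm and each number of a turn by pi/2 rad. A row lasts 1/12 s, in which the tool goes at most 41.7 mm and 7.16 degrees, less where a joint would pass 70% of its speed; a pose out of reach is approached as far as the arm can. A call with a number of a shift or a turn outside -1 to 1 is refused whole. A call with a gripper value outside its range is refused whole. The fingers move at their own pace and stop on an object; "force" is the grip in N (left out, the last holds). Time passes only in rows, so rows that do not move let the fingers close. It gives the time, the measured TCP pose, the force, the opening and the grip force at its end, in the units of the state.
- get_state(): the state, without advancing time (a new reading comes with each control period).
- camera(name): name is "side" or "top"; returns a dict with "color" (384x512x3 uint8, red, green, blue), "z_map" (384x512 float32, m along the optical axis (not along the pixel's ray), 0 where there is no reading), "fx", "fy", "cx", "cy" (pixels), "dist" ([k1, k2, p1, p2, k3] as OpenCV has them; the pictures are not rectified), "R" (3x3) and "t" (3): a world point X has camera coordinates R X + t. Camera axes: x right, y down, z forward; pixel columns grow to the right and rows downward; lengths in m; the calibration is good to about 2 mm. A picture is of the moment at which its call begins.
- finish_job(): hands the job in; it is judged then, once.
The state is a dict: "time_s": time; "joints": joint angles; "qd": joint speeds; "joint_efforts": joint torques, N m; "tcp_pos": TCP position; "ee_rot": TCP orientation; "wrist_force": force on the tool from outside, world axes, zero at the start; "wrist_torque": the same for the moment, N m; "finger_gap": finger opening in m; "grasp_force": force on a finger pad.
Only numpy, scipy, OpenCV 4.12 (cv2) and the standard library are available. Lean on these libraries where they do the work, as an engineer would, in place of code of your own. Each camera call takes 0.05 s, during which the arm holds its last target. There are 200 camera calls.

## Working session

There is one attempt and no reset: what is moved stays moved. The work goes in short steps, Python scripts to look and compute and a tool call to move; the robot and the scene stay as the last step left them, time stands still between calls to the robot, and variables do not carry over. Pictures are saved under pics/ and viewed, at most 10 in all, crops included, and the job is handed in when it is done.

Besides the shell and the picture viewer there is one more tool, called after "Emit:" as name(argument=value, ...), one argument or row to a line, values as JSON. arm_command: Moves the arm, as the interface text tells. Its arguments: {"type":"object","properties":{"plan":{"type":"string"},"force":{"type":"number"}},"required":["plan"]}

```bash
mkdir -p pics; ls; cat > h.py <<'E'
import numpy as np, cv2
from rig import get_state, camera, finish_job
def save(c,n,crop=None,s=1):
    im=c["color"][:,:,::-1]
    if crop: im=im[crop[1]:crop[3],crop[0]:crop[2]]
    cv2.imwrite("pics/"+n,cv2.resize(im,None,fx=s,fy=s,interpolation=cv2.INTER_CUBIC))
def K(c): return np.array([[c["fx"],0,c["cx"]],[0,c["fy"],c["cy"]],[0,0,1.]])
def ray(c,uv,z):
    uv=np.array(uv,float).reshape(-1,1,2)
    p=cv2.undistortPoints(uv,K(c),np.array(c["dist"],float)).reshape(-1,2)
    d=np.c_[p,np.ones(len(p))]@np.array(c["R"]); o=-np.array(c["R"]).T@np.array(c["t"])
    return o+d*((z-o[2])/d[:,2])[:,None]
def cloud(c):
    v,u=np.mgrid[:384,:512]; uv=np.stack([u,v],-1).reshape(-1,1,2).astype(float)
    p=cv2.undistortPoints(uv,K(c),np.array(c["dist"],float)).reshape(-1,2)
    z=c["z_map"].reshape(-1,1); P=(np.c_[p,np.ones(len(p))]*z-np.array(c["t"]))@np.array(c["R"])
    P[z[:,0]==0]=np.nan
    return P.reshape(384,512,3)
E
python3 - <<'E'
from h import *
import pickle
o=[]
for n in("top","side"):
    c=camera(n);pickle.dump(c,open(n+".pkl","wb"));o.append(c)
    print(n,-np.array(c["R"]).T@c["t"],c["fx"],np.array(c["R"])[2])
im=np.hstack([x["color"] for x in o])
save(o[0],"top.png",s=1.5);save(o[1],"side.png",s=1.5)
print(get_state())
E
```

```text
pics
top [ 0.3269277  -0.01788399  1.54040539] 488.6019532323404 [ 0.13642215  0.01477229 -0.99054065]
side [0.18329755 1.08804255 0.88964879] 470.6035750335912 [ 0.24422302 -0.79675611 -0.55275204]
{'time_s': 0.1, 'joints': array([-1.15369934,  0.31163707,  0.01398796,  1.51289904, -0.00434119,
        1.31920009, -0.02719382]), 'qd': array([-0.00129885, -0.00171136, -0.00210227, -0.00329552,  0.00221911,
        0.00065822, -0.0008499 ]), 'joint_efforts': array([ 3.91551084e-04, -3.80854404e+01,  1.46482280e-01, -2.31241179e+01,
        1.22051311e-02,  8.07950244e-03, -1.09405767e-05]), 'tcp_pos': array([0.24329286, 0.49253415, 0.2303335 ]), 'ee_rot': array([-0.71413862, -3.05899783,  0.00327787]), 'wrist_force': array([-1.24649659, -0.27778325,  0.14922565]), 'wrist_torque': array([-0.03392176, -0.01002737, -0.03973103]), 'grasp_force': 0.0, 'finger_gap': 0.08533866829561083}
```

View pics/top.png

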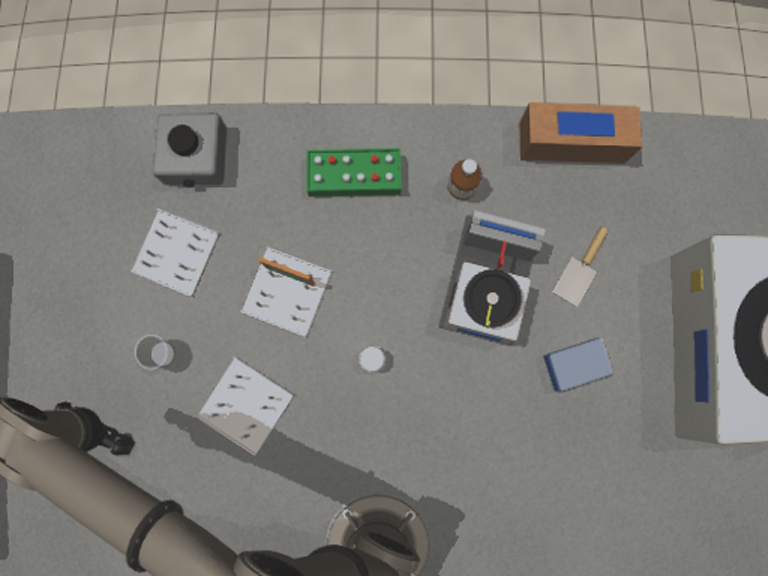

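View pics/side.png

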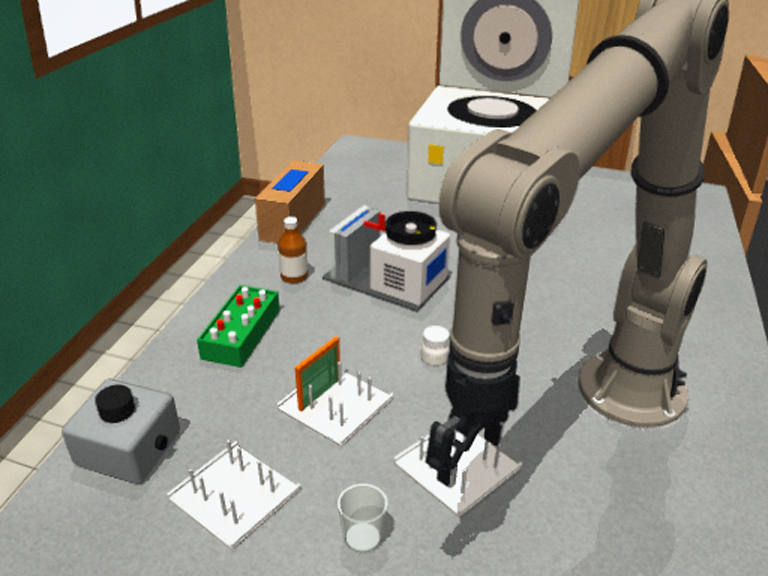

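Top view (1.5x): wheel hub (492,298), mark (489,315), fin (503,255), blue cassette edge (505,229). Three rack look-alikes: (175,252), (246,405) and (286,290). The last is farthest right (largest column = smallest y) and holds the orange cassette, so it fits.

```bash
cat > m.py <<'E'
from h import *
import pickle
c=pickle.load(open("top.pkl","rb"));P=cloud(c);hsv=cv2.cvtColor(c["color"],cv2.COLOR_RGB2HSV);H,S,V=cv2.split(hsv)
def box(m,x0,y0,x1,y1):
    r=np.zeros_like(m);r[y0:y1,x0:x1]=m[y0:y1,x0:x1];return r
def cen(m):
    v,u=np.nonzero(m);return np.c_[u,v].astype(float)
wh=(300,170,360,235)
rep=lambda n,m,z:(print(n,m.sum(),cen(m).mean(0),ray(c,cen(m).mean(0),z)[0].round(4),"medz",np.nanmedian(P[...,2][m>0]).round(3)))
yel=box((H>22)&(H<35)&(S>120)&(V>100),*wh);rep("mark",yel,.165)
red=box(((H<8)|(H>172))&(S>130),320,150,350,190);rep("fin",red,.164)
r=ray(c,cen(red),.164);print("fin ext",r[r[:,0].argmin()],r[r[:,0].argmax()])
blu=box((H>100)&(H<130)&(S>80),305,135,370,170);rep("cass",blu,.128)
b=ray(c,cen(blu),.128);w,vv=np.linalg.eigh(np.cov(b[:,:2].T));print("cass dir",vv[:,1],(b[:,:2]-b[:,:2].mean(0))@vv[:,1].T if 0 else "", np.ptp((b[:,:2]-b[:,:2].mean(0))@vv[:,1]),cv2.minAreaRect(b[:,:2].astype(np.float32)))
# wheel outer circle (black, rim level)
bk=box((V<60),*wh);cn=max(cv2.findContours(bk.astype(np.uint8),0,2)[0],key=cv2.contourArea)[:,0]
q=ray(c,cn,.165);print("rim",cv2.minEnclosingCircle(q[:,:2].astype(np.float32)))
hb=box((V>130)&(S<40),318,190,338,207);rep("hub",hb,.15)
# racks: white
wt=((V>170)&(S<30)).astype(np.uint8)
for k in cv2.findContours(cv2.morphologyEx(wt,3,np.ones((9,9))),0,2)[0]:
    if cv2.contourArea(k)>1000:
        R=ray(c,k[:,0],.008)[:,:2].astype(np.float32);(x,y),s,a=cv2.minAreaRect(R);print("white",k[:,0].mean(0),x,y,s,a,cv2.boxPoints(((x,y),s,a)).round(3).tolist())
og=box((H>5)&(H<20)&(S>150),165,165,215,195);rep("old",og,.108)
o=ray(c,cen(og),.108);print(cv2.minAreaRect(o[:,:2].astype(np.float32)))
E
python3 m.py
python3 - <<'E'
import pickle
from h import *
c=pickle.load(open("top.pkl","rb"));a=c["color"][135:235,290:365];b=c["color"][155:235,150:240]
a=cv2.resize(a,(400,533),interpolation=2);b=cv2.resize(b,(396,352),interpolation=2);b=np.vstack([b,np.zeros((181,396,3),np.uint8)])
cv2.imwrite("pics/crop.png",np.hstack([a,b])[:,:,::-1])
E
```

```text
mark 26 [325.23076923 210.5       ] [ 0.4644 -0.2032  0.165 ] medz 0.147
fin 41 [334.41463415 169.43902439] [ 0.5833 -0.2307  0.164 ] medz 0.135
fin ext [ 0.55824521 -0.22344724  0.164     ] [ 0.6080977  -0.23565405  0.164     ]
cass 121 [337.96694215 152.66942149] [ 0.6408 -0.2476  0.128 ] medz 0.127
cass dir [0.2438249  0.96981927]  0.11057457216473154 ((0.6407805681228638, -0.24770961701869965), (0.1105721965432167, 0.009867796674370766), 75.8021011352539)
rim ((0.5008647441864014, -0.2099471390247345), 0.05500635877251625)
hub 45 [327.93333333 198.44444444] [ 0.5008 -0.2132  0.15  ] medz 0.156
white [165.32222222 263.08888889] 0.2884018123149872 0.28218433260917664 (0.14706037938594818, 0.13637396693229675) 58.45809555053711 [[0.19200000166893005, 0.2549999952316284], [0.30799999833106995, 0.18400000035762787], [0.38499999046325684, 0.3089999854564667], [0.26899999380111694, 0.38100001215934753]]
white [189.79661017 194.13559322] 0.5277653336524963 0.20420673489570618 (0.14666780829429626, 0.14977142214775085) 69.5682601928711 [[0.4320000112056732, 0.16200000047683716], [0.572000
[... 204 characters left out ...]
079292297, 0.4573526382446289) 89.00689697265625 [[0.2070000022649765, -0.8650000095367432], [0.6639999747276306, -0.8730000257492065], [0.6660000085830688, -0.7360000014305115], [0.20900000631809235, -0.7279999852180481]]
white [114.35483871 168.00806452] 0.6105046272277832 0.4532173275947571 (0.14941087365150452, 0.14931954443454742) 68.86592864990234 [[0.5139999985694885, 0.4099999964237213], [0.652999997138977, 0.3569999933242798], [0.7070000171661377, 0.4959999918937683], [0.5680000185966492, 0.550000011920929]]
old 61 [189.57377049 178.90163934] [0.5599 0.1931 0.108 ] medz 0.108
((0.5607059597969055, 0.19532549381256104), (0.10503104329109192, 0.0056205508299171925), 69.80567932128906)
```

View pics/crop.png

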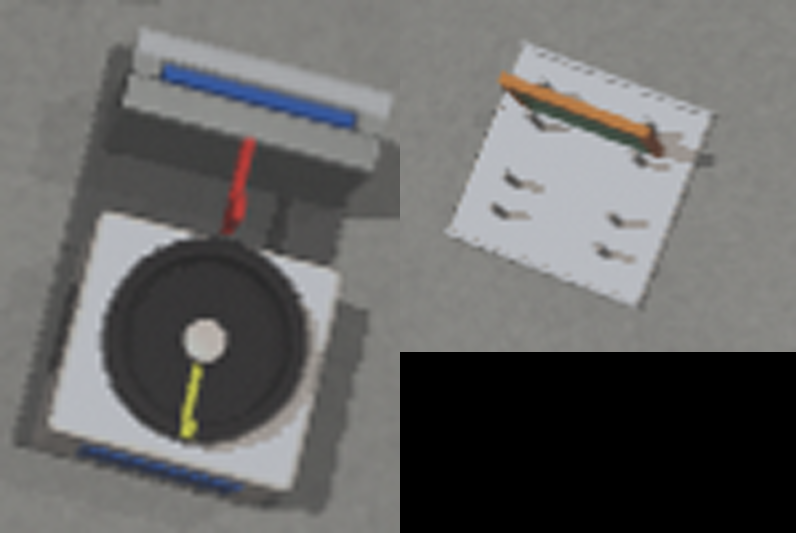

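The crop confirms the target: the orange cassette stands in that rack's far bay, with its empty bay nearer the robot. The yellow line points to the wheel's near side, about half a turn from the fin. I'll move to a hover over the wheel.

Emit:
arm_command(
  plan="0 0 0 -0.9 -0.95 0 0.5;0 0 0 -0.9 -0.95 0 0.5;0 0 0 -0.9 -0.95 0 0.5;0 0 0 -0.9 -0.95 0 0.5;0 0 0 -0.9 -0.95 0 0.5;0 0 0 -0.9 -0.95 0 0.5;0 0 0 -0.9 -0.95 0 0.5;0 0 0 -0.9 -0.95 0 0.5;0 0 0 -0.9 -0.95 0 0.5;0 0 0 -0.9 -0.95 0 0.5;0 0 0 -0.9 -0.95 0 0.5;0 0 0 -0.9 -0.95 0 0.5",
  force=40,
)

```text
time_s: 1.1
tcp_pos: [0.3593, 0.1163, 0.231]
ee_rot: [-0.714, -3.059, -0.0]
wrist_force: [0.4, 0.1, -0.0]
finger_gap: 0.0428
grasp_force: 0.0
```

Emit:
arm_command(
  plan="0 0 0 -0.9 -0.95 0 0.5;0 0 0 -0.9 -0.95 0 0.5;0 0 0 -0.9 -0.95 0 0.5;0 0 0 -0.9 -0.95 0 0.5;0 0 0 -0.9 -0.95 0 0.5;0 0 0 -0.9 -0.95 0 0.5;0 0 0 -0.9 -0.95 0 0.5;0 0 0 -0.9 -0.95 0 0.5;0 0 0 -0.9 -0.95 0 0.5;0 0 0 -0.9 -0.95 0 0.5;0 0 0 0 0 0 0.5;0 0 0 0 0 0 0.5",
)

```text
time_s: 2.1
tcp_pos: [0.4553, -0.1968, 0.2307]
ee_rot: [-0.722, -3.056, 0.003]
wrist_force: [0.2, 1.0, -0.4]
finger_gap: 0.0429
grasp_force: 0.0
```

```bash
cat >> h.py <<'E'
from scipy.spatial.transform import Rotation as Ro
def st():
    s=get_state();R=Ro.from_rotvec(s["ee_rot"]).as_matrix()
    print("t",round(s["time_s"],2),"p",s["tcp_pos"].round(4),"yawY",np.degrees(np.arctan2(R[1,1],R[0,1])).round(2),"z",R[:,2].round(3),"j7",s["joints"][6].round(3),"F",s["wrist_force"].round(1),"gap",round(s["finger_gap"],4),"g",round(s["grasp_force"],1))
    return s,R
def rel(target,yaw):  # shift in tool units, turn in units for tool-y yaw (deg)
    s,R=st();d=R.T@(np.array(target)-s["tcp_pos"])/.025
    y=np.degrees(np.arctan2(R[1,1],R[0,1]));t=(y-yaw+180)%360-180
    print("shift units",d.round(2),"turn units",round(t/90,3), "tilt rotvec units",(np.cross(R[:,2],[0,0,-1])@R/(np.pi/2)).round(4))
E
python3 - <<'E'
from h import *
import pickle
a=np.radians(250);C=np.array([.501,-.21]);rel([*(C+.05*np.array([np.cos(a),np.sin(a)])),.2],70)
c=pickle.load(open("side.pkl","rb"));P=cloud(c);H,S,V=cv2.split(cv2.cvtColor(c["color"],cv2.COLOR_RGB2HSV))
m=((H<6)|(H>174))&(S>150);m[:130]=0;m[170:]=0;m[:,:235]=0;m[:,265:]=0
q=P[m];ang=np.radians(-14.5);d=q[:,:2]-C-np.array([.06*np.cos(ang),.06*np.sin(ang)])
l=np.c_[d@[np.cos(ang),np.sin(ang)],d@[-np.sin(ang),np.cos(ang)],q[:,2]]
print(l[np.argsort(l[:,0])].round(3)[::3])
E
```

```text
t 2.1 p [ 0.4553 -0.1968  0.2307] yawY 63.43 z [-0.002 -0.001 -1.   ] j7 1.647 F [ 0.2  1.  -0.4] gap 0.0429 g 0.0
shift units [-2.1  -1.64  1.23] turn units -0.073 tilt rotvec units [-0.0012 -0.0006  0.    ]
[[ 0.002 -0.002  0.149]
 [ 0.003 -0.004  0.132]
 [ 0.004 -0.005  0.154]
 [ 0.004 -0.005  0.165]
 [ 0.005 -0.001  0.133]
 [ 0.006 -0.002  0.152]
 [ 0.007  0.002  0.149]
 [ 0.008  0.001  0.159]
 [ 0.009 -0.007  0.163]
 [ 0.01  -0.002  0.131]
 [ 0.011 -0.004  0.137]
 [ 0.012  0.     0.147]
 [ 0.013 -0.001  0.142]
 [ 0.015 -0.004  0.163]
 [ 0.016 -0.006  0.158]
 [ 0.018 -0.003  0.128]
 [ 0.021 -0.001  0.136]
 [ 0.025 -0.002  0.131]
 [ 0.026  0.002  0.136]
 [ 0.031 -0.006  0.135]
 [ 0.034 -0.005  0.134]
 [ 0.036 -0.001  0.128]
 [ 0.041 -0.009  0.131]
 [ 0.043 -0.     0.134]
 [ 0.047 -0.005  0.134]
 [ 0.049 -0.003  0.127]
 [ 0.053 -0.061  0.103]
 [ 0.055 -0.064  0.121]
 [ 0.055 -0.038  0.117]
 [ 0.057 -0.061  0.102]
 [ 0.058 -0.011  0.132]]
```

Emit:
arm_command(
  plan="0 0 -0.07 -1 0 0 0.5;0 0 0 0 0 0 0.5;0 0 0 0 0 0 0.5",
)

```text
time_s: 2.35
tcp_pos: [0.4787, -0.2041, 0.2306]
ee_rot: [-0.543, -3.093, -0.001]
wrist_force: [-0.9, -0.1, -0.7]
finger_gap: 0.0425
grasp_force: 0.0
```

```bash
python3 - <<'E'
from h import *
s,R=st();d=s["tcp_pos"]-np.array([.4553,-.1968,.2307]);print(d,"dir of -d vs tool x yaw",np.degrees(np.arctan2(-d[1],-d[0])))
a=np.radians(250);C=np.array([.501,-.21]);rel([*(C+.05*np.array([np.cos(a),np.sin(a)])),.15],70)
E
```

```text
t 2.35 p [ 0.4787 -0.2041  0.2306] yawY 70.08 z [-0.002  0.001 -1.   ] j7 1.784 F [-0.9 -0.1 -0.7] gap 0.0425 g 0.0
[ 2.33800538e-02 -7.29142572e-03 -9.49933873e-05] dir of -d vs tool x yaw 162.67911558517872
t 2.35 p [ 0.4787 -0.2041  0.2306] yawY 70.08 z [-0.002  0.001 -1.   ] j7 1.784 F [-0.9 -0.1 -0.7] gap 0.0425 g 0.0
shift units [-0.92 -1.92  3.22] turn units 0.001 tilt rotvec units [ 0.0002 -0.0011  0.    ]
```

Turn is applied before shift. I'll descend astride the rim and close.

Emit:
arm_command(
  plan="0 0 0 -0.46 -0.96 0 0.5;0 0 0 -0.46 -0.96 0 0.5;0 0 0 0 0 0 0.5;0 0 0 0 0 0.8 0.5;0 0 0 0 0 0.8 0.5;0 0 0 0 0 0.8 0.5;0 0 0 0 0 0.8 0.5;0 0 0 0 0 0 0.5;0 0 0 0 0 0 0.5",
)

```text
time_s: 3.1
tcp_pos: [0.4828, -0.2567, 0.1508]
ee_rot: [-0.544, -3.092, -0.003]
wrist_force: [0.6, -0.1, 0.8]
finger_gap: 0.043
grasp_force: 0.0
```

```bash
python3 - <<'E'
from h import *
a=np.radians(250);C=np.array([.501,-.21]);rel([*(C+.05*np.array([np.cos(a),np.sin(a)])),.15],70)
save(camera("side"),"grip1.png",(200,90,360,220),4)
E
```

```text
t 3.1 p [ 0.4828 -0.2567  0.1508] yawY 70.05 z [-0.002  0.002 -1.   ] j7 1.944 F [ 0.6 -0.1  0.8] gap 0.043 g 0.0
shift units [-0.05  0.01  0.03] turn units 0.001 tilt rotvec units [ 0.0007 -0.0018  0.    ]
```

View pics/grip1.png

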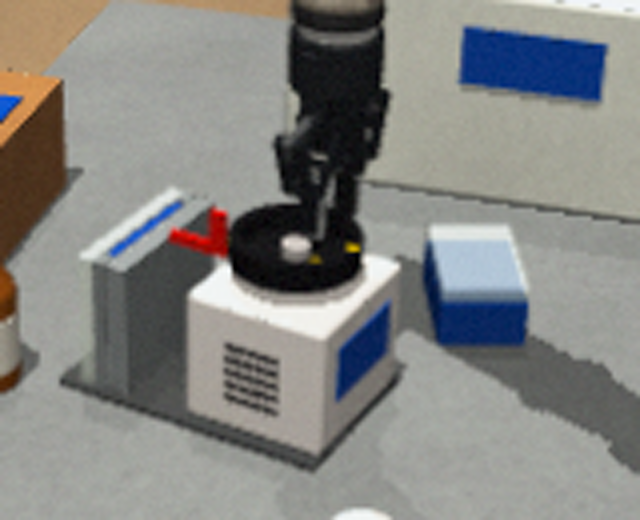

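The fingers straddle the rim, one inside at about (325,235), the other outside. Closing.

Emit:
arm_command(
  plan="0 0 0 0 0 0 0;0 0 0 0 0 0 0;0 0 0 0 0 0 0;0 0 0 0 0 0 0;0 0 0 0 0 0 0;0 0 0 0 0 0 0",
  force=50,
)

```text
time_s: 3.65
tcp_pos: [0.4826, -0.2595, 0.153]
ee_rot: [-0.544, -3.093, 0.001]
wrist_force: [-3.9, 1.4, 5.5]
finger_gap: 0.0094
grasp_force: 48.1
```

Emit:
arm_command(
  plan="0 0 0.06 0.188 -0.009 0 0;0 0 0.06 0.188 -0.009 0 0;0 0 0.06 0.188 -0.009 0 0;0 0 0.06 0.188 -0.009 0 0;0 0 0.06 0.188 -0.009 0 0;0 0 0 0 0 0 0",
)

```text
time_s: 4.15
tcp_pos: [0.4629, -0.2459, 0.1529]
ee_rot: [-1.254, -2.88, -0.005]
wrist_force: [-3.9, 4.0, 8.0]
finger_gap: 0.0091
grasp_force: 48.0
```

```bash
python3 - <<'E'
from h import *
a=np.radians(250-27);C=np.array([.501,-.21]);rel([*(C+.05*np.array([np.cos(a),np.sin(a)])),.15],70-27)
E
```

```text
t 4.15 p [ 0.4629 -0.2459  0.1529] yawY 42.94 z [ 0.     0.003 -1.   ] j7 1.505 F [-3.9  4.   8. ] gap 0.0091 g 48.0
shift units [0.01 0.09 0.12] turn units -0.001 tilt rotvec units [ 0.0015 -0.0013  0.    ]
```

Emit:
arm_command(
  plan="0 0 0.06 0.188 -0.009 0 0;0 0 0.06 0.188 -0.009 0 0;0 0 0.06 0.188 -0.009 0 0;0 0 0.06 0.188 -0.009 0 0;0 0 0.06 0.188 -0.009 0 0;0 0 0.06 0.188 -0.009 0 0;0 0 0.06 0.188 -0.009 0 0;0 0 0.06 0.188 -0.009 0 0;0 0 0.06 0.188 -0.009 0 0;0 0 0.06 0.188 -0.009 0 0;0 0 0.06 0.188 -0.009 0 0;0 0 0 0 0 0 0",
)

```text
time_s: 5.15
tcp_pos: [0.4529, -0.1983, 0.153]
ee_rot: [2.509, 1.882, 0.013]
wrist_force: [7.4, 2.1, 0.2]
finger_gap: 0.0092
grasp_force: 47.8
```

Emit:
arm_command(
  plan="0 0 0.06 0.188 -0.009 0 0;0 0 0.06 0.188 -0.009 0 0;0 0 0.06 0.188 -0.009 0 0;0 0 0.06 0.188 -0.009 0 0;0 0 0.06 0.188 -0.009 0 0;0 0 0.06 0.188 -0.009 0 0;0 0 0.06 0.188 -0.009 0 0;0 0 0.06 0.188 -0.009 0 0;0 0 0.06 0.188 -0.009 0 0;0 0 0.06 0.188 -0.009 0 0;0 0 0.06 0.188 -0.009 0 0;0 0 0 0 0 0 0",
)

```text
time_s: 6.15
tcp_pos: [0.4876, -0.1657, 0.1531]
ee_rot: [3.105, 0.391, 0.022]
wrist_force: [13.9, -6.0, -10.5]
finger_gap: 0.0089
grasp_force: 52.7
```

```bash
cat >> h.py <<'E'
def mark(c):
    H,S,V=cv2.split(cv2.cvtColor(c["color"],cv2.COLOR_RGB2HSV))
    m=(H>22)&(H<35)&(S>110)&(V>80);m[:165]=0;m[235:]=0;m[:,:300]=0;m[:,360:]=0
    v,u=np.nonzero(m);q=ray(c,np.c_[u,v],.165)[:,:2]-[.501,-.21];r=np.hypot(*q.T);o=(r>.042)&(r<.058)
    print("n",len(r),"r",r.min().round(3),r.max().round(3),"rim n",o.sum(),"angle deg",np.degrees(np.arctan2(*q[o].mean(0)[::-1])) if o.any() else None)
E
python3 - <<'E'
from h import *
import pickle
a=np.radians(250-145.8);C=np.array([.501,-.21]);rel([*(C+.05*np.array([np.cos(a),np.sin(a)])),.15],70-145.8)
mark(pickle.load(open("top.pkl","rb")))
c=camera("top");mark(c);d=camera("side")
a=cv2.resize(c["color"][135:235,290:365],(375,500),interpolation=2);b=cv2.resize(d["color"][130:205,205:310],(420,300),interpolation=2)
b=np.vstack([b,np.zeros((200,420,3),np.uint8)])
cv2.imwrite("pics/turn.png",np.hstack([a,b])[:,:,::-1])
E
```

```text
t 6.15 p [ 0.4876 -0.1657  0.1531] yawY -75.67 z [ 0.015 -0.011 -1.   ] j7 -0.508 F [ 13.9  -6.  -10.5] gap 0.0089 g 52.7
shift units [ 0.08 -0.15  0.12] turn units 0.001 tilt rotvec units [ 0.0089 -0.0079  0.    ]
n 28 r 0.016 0.053 rim n 11 angle deg 170.0796146610386Traceback (most recent call last):
  File "<stdin>", line 5, in <module>
  File "h.py", line 31, in mark
    v,u=np.nonzero(m);q=ray(c,np.c_[u,v],.165)[:,:2]-[.501,-.21];r=np.hypot(*q.T);o=(r>.042)&(r<.058)
                        ~~~^^^^^^^^^^^^^^^^^^^
  File "h.py", line 10, in ray
    p=cv2.undistortPoints(uv,K(c),np.array(c["dist"],float)).reshape(-1,2)
      ~~~~~~~~~~~~~~~~~~~^^^^^^^^^^^^^^^^^^^^^^^^^^^^^^^^^^^
cv2.error: OpenCV(4.12.0) /io/opencv/modules/calib3d/src/undistort.dispatch.cpp:347: error: (-215:Assertion failed) CV_IS_MAT(_src) && CV_IS_MAT(_dst) && (_src->rows == 1 || _src->cols == 1) && (_dst->rows == 1 || _dst->cols == 1) && _src->cols + _src->rows - 1 == _dst->rows + _dst->cols - 1 && (CV_MAT_TYPE(_src->type) == CV_32FC2 || CV_MAT_TYPE(_src->type) == CV_64FC2) && (CV_MAT_TYPE(_dst->type) == CV_32FC2 || CV_MAT_TYPE(_dst->type) == CV_64FC2) in function 'cvUndistortPointsInternal'
```

The start point and the current point both put the axis at about (0.501, -0.213), which agrees with the hub. I'll recentre, go 5 more rows and look.

Emit:
arm_command(
  plan="0 0 0 0 0.12 0 0;0 0 0.06 0.188 -0.009 0 0;0 0 0.06 0.188 -0.009 0 0;0 0 0.06 0.188 -0.009 0 0;0 0 0.06 0.188 -0.009 0 0;0 0 0.04 0.126 -0.004 0 0;0 0 0 0 0 0 0;0 0 0 0 0 0 0",
)

```text
time_s: 6.87
tcp_pos: [0.5088, -0.165, 0.1531]
ee_rot: [3.122, -0.292, 0.022]
wrist_force: [11.8, -4.5, -6.3]
finger_gap: 0.0093
grasp_force: 54.4
```

```bash
sed -i 's/\[.501,-.21\]/[.501,-.213]/; s/    v,u=np.nonzero(m);q/    if not m.any(): return print("no mark")\n    v,u=np.nonzero(m);q/' h.py
python3 - <<'E'
from h import *
s,R=st();d=s["tcp_pos"][:2]-[.501,-.213];print(np.hypot(*d),np.degrees(np.arctan2(d[1],d[0])))
c=camera("top");mark(c);d=camera("side")
a=cv2.resize(c["color"][135:235,290:365],(375,500),interpolation=2);b=cv2.resize(d["color"][130:205,205:310],(420,300),interpolation=2)
b=np.vstack([b,np.zeros((200,420,3),np.uint8)])
cv2.imwrite("pics/turn.png",np.hstack([a,b])[:,:,::-1])
E
```

```text
t 6.87 p [ 0.5088 -0.165   0.1531] yawY -100.7 z [ 0.013 -0.007 -1.   ] j7 -0.925 F [11.8 -4.5 -6.3] gap 0.0093 g 54.4
0.048584396532587455 80.77146690788086
no mark
```

View pics/turn.png

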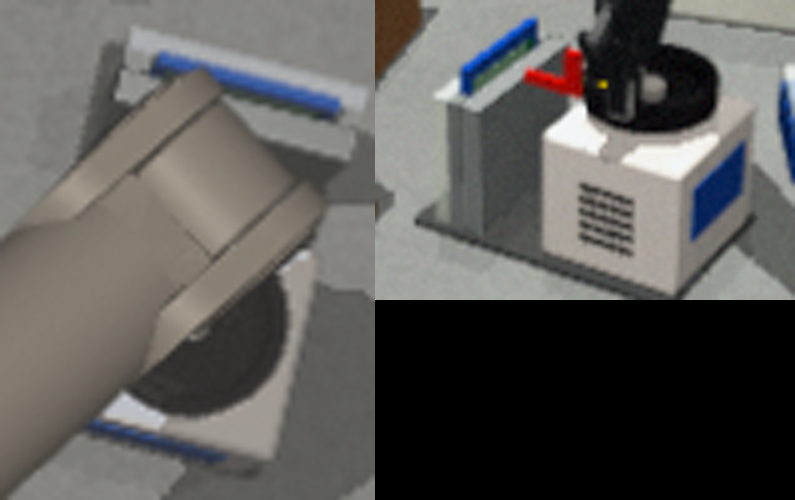

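The side view at right shows the cassette raised, and the yellow mark at (602,85), a little short of the fin at (573,70). I'll measure both there.

```bash
cat >> h.py <<'E'
def smark(c):
    H,S,V=cv2.split(cv2.cvtColor(c["color"],cv2.COLOR_RGB2HSV))
    m=(H>20)&(H<36)&(S>110)&(V>80);m[:130]=0;m[172:]=0;m[:,:230]=0;m[:,:]&=(np.arange(512)<300)[None]
    v,u=np.nonzero(m);q=ray(c,np.c_[u,v],.165)[:,:2]-[.501,-.213]
    for k in range(len(u)): print(u[k],v[k],"r",np.hypot(*q[k]).round(4),"a",np.degrees(np.arctan2(q[k,1],q[k,0])).round(1))
    m=((H<6)|(H>174))&(S>150);m[:138]=0;m[160:]=0;m[:,:235]=0;m[:,265:]=0
    v,u=np.nonzero(m);q=ray(c,np.c_[u,v],.164)[:,:2]-[.501,-.213];t=np.argsort(v)[:6]
    for k in t: print("fin",u[k],v[k],np.hypot(*q[k]).round(4),np.degrees(np.arctan2(q[k,1],q[k,0])).round(1))
E
python3 - <<'E'
from h import *
smark(camera("side"))
E
```

```text
261 150 r 0.0392 a 34.9
262 150 r 0.0361 a 36.4
261 151 r 0.0418 a 43.5
262 151 r 0.039 a 45.5
fin 253 142 0.0768 -18.4
fin 252 143 0.0758 -12.6
fin 253 143 0.073 -13.9
fin 254 143 0.0702 -15.3
fin 255 143 0.0675 -16.8
fin 256 143 0.0648 -18.5
```

Emit:
arm_command(
  plan="0 0 0.06 0.188 -0.009 0 0;0 0 0 0 0 0 0;0 0 0 0 0 0 0.5;0 0 0 0 0 0 0.5;0 0 0 0 0 0 0.5;0 0 0 0 0 0 0.5;0 0 0 0 0 -0.9 0.5;0 0 0 0 0 -0.9 0.5;0 0 0 0 0 -0.9 0.5",
)

```text
time_s: 7.77
tcp_pos: [0.5056, -0.164, 0.2193]
ee_rot: [-3.109, 0.449, 0.002]
wrist_force: [0.7, 0.4, -0.3]
finger_gap: 0.0428
grasp_force: 0.0
```

Emit:
arm_command(
  plan="0 0 0 -0.6 -0.9 0 0.5;0 0 0 -0.6 -0.9 0 0.5;0 0 0 -0.6 -0.9 0 0.5;0 0 0 -0.6 -0.9 0 0.5;0 0 0 -0.6 -0.9 0 0.5;0 0 0 -0.6 -0.9 0 0.5;0 0 0 -0.6 -0.9 0 0.5;0 0 0 -0.6 -0.9 0 0.5;0 0 0 -0.6 -0.9 0 0.5;0 0 0 -0.6 -0.9 0 0.5",
)

```text
time_s: 8.6
tcp_pos: [0.4249, 0.0949, 0.2187]
ee_rot: [-3.108, 0.448, 0.002]
wrist_force: [0.7, -1.2, 0.5]
finger_gap: 0.0431
grasp_force: 0.0
```

```bash
python3 - <<'E'
from h import *
st();c=camera("top");mark(c);d=camera("side");smark(d)
a=cv2.resize(c["color"][135:235,290:365],(375,500),interpolation=2);b=cv2.resize(d["color"][130:205,205:310],(420,300),interpolation=2)
b=np.vstack([b,np.zeros((200,420,3),np.uint8)])
cv2.imwrite("pics/turn2.png",np.hstack([a,b])[:,:,::-1])
E
```

```text
t 8.6 p [0.4249 0.0949 0.2187] yawY -106.42 z [-0.001  0.001 -1.   ] j7 -1.911 F [ 0.7 -1.2  0.5] gap 0.0431 g 0.0
n 29 r 0.011 0.055 rim n 8 angle deg -9.384034077950181Traceback (most recent call last):
  File "<stdin>", line 2, in <module>
  File "h.py", line 37, in smark
    v,u=np.nonzero(m);q=ray(c,np.c_[u,v],.165)[:,:2]-[.501,-.213]
                        ~~~^^^^^^^^^^^^^^^^^^^
  File "h.py", line 10, in ray
    p=cv2.undistortPoints(uv,K(c),np.array(c["dist"],float)).reshape(-1,2)
      ~~~~~~~~~~~~~~~~~~~^^^^^^^^^^^^^^^^^^^^^^^^^^^^^^^^^^^
cv2.error: OpenCV(4.12.0) /io/opencv/modules/calib3d/src/undistort.dispatch.cpp:347: error: (-215:Assertion failed) CV_IS_MAT(_src) && CV_IS_MAT(_dst) && (_src->rows == 1 || _src->cols == 1) && (_dst->rows == 1 || _dst->cols == 1) && _src->cols + _src->rows - 1 == _dst->rows + _dst->cols - 1 && (CV_MAT_TYPE(_src->type) == CV_32FC2 || CV_MAT_TYPE(_src->type) == CV_64FC2) && (CV_MAT_TYPE(_dst->type) == CV_32FC2 || CV_MAT_TYPE(_dst->type) == CV_64FC2) in function 'cvUndistortPointsInternal'
```

```bash
python3 - <<'E'
from h import *
cs=[camera("top") for _ in range(4)]
c=cs[0];c["color"]=np.mean([x["color"] for x in cs],0).astype(np.uint8)
mark(c)
H,S,V=cv2.split(cv2.cvtColor(c["color"],cv2.COLOR_RGB2HSV))
m=((H<8)|(H>172))&(S>130);m[:150]=0;m[190:]=0;m[:,:320]=0;m[:,350:]=0
v,u=np.nonzero(m);q=ray(c,np.c_[u,v],.164)[:,:2]-[.501,-.213]
for lo,hi in((.05,.06),(.06,.07),(.07,.08)):
    r=np.hypot(*q.T);o=(r>lo)&(r<hi);print(lo,o.sum(),np.degrees(np.arctan2(*q[o].mean(0)[::-1])) if o.any() else None)
b=(H>100)&(H<130)&(S>80);b[:130]=0;b[175:]=0;b[:,:300]=0;b[:,372:]=0
v,u=np.nonzero(b);x=ray(c,np.c_[u,v],.154)[:,:2];print("cass",x.mean(0),cv2.minAreaRect(x.astype(np.float32)),"depth z",np.nanmedian(cloud(c)[...,2][b]))
a=cv2.resize(c["color"][140:225,290:365],(530,600),interpolation=2)
cv2.imwrite("pics/turn2.png",a[:,:,::-1])
E
```

```text
n 27 r 0.011 0.055 rim n 7 angle deg -9.883948517911673
0.05 1 -10.342651532189967
0.06 6 -12.47185218160837
0.07 11 -12.48169519270506
cass [ 0.63960091 -0.24614289] ((0.6384376883506775, -0.24581775069236755), (0.11009218543767929, 0.013265026733279228), 76.27001190185547) depth z 0.15096350217153326
```

View pics/turn2.png

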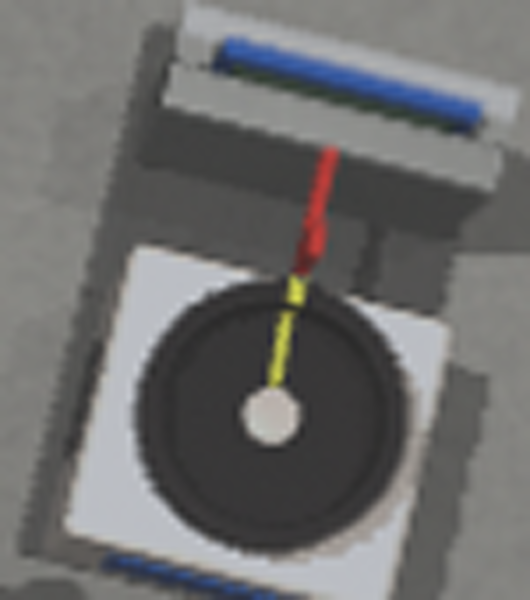

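The mark at (298,288) is nearly at the fin tip (306,262), still about 3° short. I'll check the cassette height against the first picture, then trim.

```bash
python3 - <<'E'
from h import *
import pickle
for c in (pickle.load(open("top.pkl","rb")),camera("top")):
    H,S,V=cv2.split(cv2.cvtColor(c["color"],cv2.COLOR_RGB2HSV))
    b=((H>105)&(H<125)&(S>130)&(V>120));b[:130]=0;b[175:]=0;b[:,:300]=0;b[:,372:]=0
    z=cloud(c)[...,2][b];print(b.sum(),np.percentile(z,[10,50,75,90]).round(4))
a=np.radians(73.6);C=np.array([.501,-.213]);rel([*(C+.05*np.array([np.cos(a),np.sin(a)])),.153],-106.4)
E
```

```text
79 [0.1246 0.1275 0.1294 0.1316]
69 [0.1494 0.1525 0.1547 0.1561]
t 8.95 p [0.4262 0.0923 0.2189] yawY -106.56 z [ 0. -0. -1.] j7 -1.906 F [-0.8 -1.2 -1.1] gap 0.0427 g 0.0
shift units [6.34 8.85 2.64] turn units -0.002 tilt rotvec units [ 0.0001 -0.0001  0.    ]
```

Emit:
arm_command(
  plan="0 0 0 0.7 0.98 0 0.5;0 0 0 0.7 0.98 0 0.5;0 0 0 0.7 0.98 0 0.5;0 0 0 0.7 0.98 0 0.5;0 0 0 0.7 0.98 0 0.5;0 0 0 0.7 0.98 0 0.5;0 0 0 0.7 0.98 0 0.5;0 0 0 0.7 0.98 0 0.5;0 0 0 0.7 0.98 0 0.5;0 0 0 0 0 0 0.5",
)

```text
time_s: 9.78
tcp_pos: [0.5136, -0.1726, 0.2194]
ee_rot: [3.098, -0.468, 0.003]
wrist_force: [-0.7, -0.6, 1.0]
finger_gap: 0.0428
grasp_force: 0.0
```

Emit:
arm_command(
  plan="0 0 0 0 0 0.88 0.5;0 0 0 0 0 0.88 0.5;0 0 0 0 0 0.88 0.5;0 0 0 0 0 0 0.5;0 0 0 0 0 0 0;0 0 0 0 0 0 0;0 0 0 0 0 0 0;0 0 0 0 0 0 0;0 0 0 0 0 0 0;0 0 0 0 0 0 0",
)

```text
time_s: 10.62
tcp_pos: [0.5148, -0.1665, 0.1544]
ee_rot: [3.102, -0.449, 0.005]
wrist_force: [-1.0, -6.5, -4.4]
finger_gap: 0.0095
grasp_force: 47.5
```

```bash
python3 - <<'E'
from h import *
a=np.radians(73.6);C=np.array([.501,-.213]);rel([*(C+.05*np.array([np.cos(a),np.sin(a)])),.153],-106.4)
E
```

```text
t 10.62 p [ 0.5148 -0.1665  0.1544] yawY -106.48 z [ 0.002 -0.007 -1.   ] j7 -1.145 F [-1.  -6.5 -4.4] gap 0.0095 g 47.5
shift units [-0.   -0.06  0.06] turn units -0.001 tilt rotvec units [ 0.004  -0.0026  0.    ]
```

Emit:
arm_command(
  plan="0 0 0.022 0.07 0 0 0;0 0 0.022 0.07 0 0 0;0 0 0 0 0 0 0;0 0 0 0 0 0 0;0 0 0 0 0 0 0.5;0 0 0 0 0 0 0.5;0 0 0 0 0 0 0.5;0 0 0 0 0 0 0.5;0 0 0 0 0 -0.9 0.5;0 0 0 0 0 -0.9 0.5;0 0 0 0 0 -0.9 0.5",
)

```text
time_s: 11.53
tcp_pos: [0.5181, -0.1625, 0.2212]
ee_rot: [-3.092, 0.554, 0.001]
wrist_force: [0.7, 0.2, -0.1]
finger_gap: 0.043
grasp_force: 0.0
```

Emit:
arm_command(
  plan="0 0 0 -0.6 -0.9 0 0.4;0 0 0 -0.6 -0.9 0 0.4;0 0 0 -0.6 -0.9 0 0.4;0 0 0 -0.6 -0.9 0 0.4;0 0 0 -0.6 -0.9 0 0.4;0 0 0 -0.6 -0.9 0 0.4;0 0 0 -0.6 -0.9 0 0.4;0 0 0 -0.6 -0.9 0 0.4;0 0 0 -0.6 -0.9 0 0.4;0 0 0 -0.6 -0.9 0 0.4;0 0 0 0 0 0 0.4",
)

```text
time_s: 12.45
tcp_pos: [0.4543, 0.1078, 0.22]
ee_rot: [-3.091, 0.536, 0.004]
wrist_force: [-0.4, 1.3, -0.9]
finger_gap: 0.0341
grasp_force: 0.0
```

```bash
python3 - <<'E'
from h import *
cs=[camera("top") for _ in range(4)]
c=cs[0];zz=[]
for k in cs:
    mark(k);H,S,V=cv2.split(cv2.cvtColor(k["color"],cv2.COLOR_RGB2HSV))
    b=((H>105)&(H<125)&(S>130)&(V>120));b[:130]=0;b[175:]=0;b[:,:300]=0;b[:,372:]=0
    v,u=np.nonzero(b);print(np.median(cloud(k)[...,2][b]).round(4),cv2.minAreaRect(ray(k,np.c_[u,v],.154)[:,:2].astype(np.float32)))
rel([.6408,-.2475,.2],-14)
a=cv2.resize(c["color"][140:225,290:365],(530,600),interpolation=2)
cv2.imwrite("pics/turn3.png",a[:,:,::-1])
E
```

```text
n 29 r 0.011 0.054 rim n 10 angle deg -15.307049960392172
0.1535 ((0.6405384540557861, -0.2482096552848816), (0.10648523271083832, 0.0055496590211987495), 75.47103118896484)
n 29 r 0.011 0.054 rim n 10 angle deg -15.307049960392172
0.1548 ((0.6406586766242981, -0.24824053049087524), (0.10648456960916519, 0.005810823291540146), 75.49748992919922)
n 28 r 0.011 0.054 rim n 9 angle deg -15.13877387081788
nan ((0.6404789686203003, -0.24819302558898926), (0.10648073256015778, 0.005669689271599054), 75.63655090332031)
n 28 r 0.011 0.054 rim n 9 angle deg -15.13877387081788
nan ((0.6406586766242981, -0.24824053049087524), (0.10648456960916519, 0.005810823291540146), 75.49748992919922)
t 12.65 p [0.456  0.099  0.2206] yawY -110.42 z [ 0.001 -0.    -1.   ] j7 -1.88 F [ 0.  -0.4  0.9] gap 0.0341 g 0.0
shift units [11.76 10.41  0.83] turn units -1.071 tilt rotvec units [-0.     -0.0004  0.    ]
```

View pics/turn3.png

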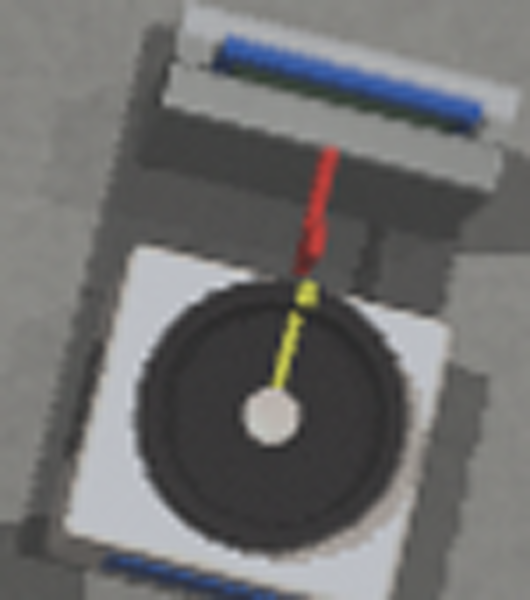

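The mark at (308,293) now lines up with the fin to within about 1°, and the cassette top reads about 0.154 m. Next, rotate and hover over the cassette.

Emit:
arm_command(
  plan="0 0 -0.0765 0 0 0 0.33;0 0 -0.0765 0 0 0 0.33;0 0 -0.0765 0 0 0 0.33;0 0 -0.0765 0 0 0 0.33;0 0 -0.0765 0 0 0 0.33;0 0 -0.0765 0 0 0 0.33;0 0 -0.0765 0 0 0 0.33;0 0 -0.0765 0 0 0 0.33;0 0 -0.0765 0 0 0 0.33;0 0 -0.0765 0 0 0 0.33;0 0 -0.0765 0 0 0 0.33;0 0 -0.0765 0 0 0 0.33",
)

```text
time_s: 13.65
tcp_pos: [0.4563, 0.0979, 0.2205]
ee_rot: [2.687, 1.627, 0.0]
wrist_force: [0.0, 0.3, 0.2]
finger_gap: 0.0285
grasp_force: 0.0
```

Emit:
arm_command(
  plan="0 0 -0.0765 0 0 0 0.33;0 0 -0.0765 0 0 0 0.33;0 0 0 -0.97 0.88 0 0.33;0 0 0 -0.97 0.88 0 0.33;0 0 0 -0.97 0.88 0 0.33;0 0 0 -0.97 0.88 0 0.33;0 0 0 -0.97 0.88 0 0.33;0 0 0 -0.97 0.88 0 0.33;0 0 0 -0.97 0.88 0 0.33;0 0 0 -0.97 0.88 0 0.33;0 0 0 -0.97 0.88 0 0.33;0 0 0 -0.97 0.88 0 0.33",
)

```text
time_s: 14.65
tcp_pos: [0.6107, -0.1921, 0.2203]
ee_rot: [2.478, 1.931, -0.001]
wrist_force: [0.4, -0.3, 0.3]
finger_gap: 0.0283
grasp_force: 0.0
```

Emit:
arm_command(
  plan="0 0 0 -0.97 0.88 0 0.33;0 0 0 -0.97 0.88 0 0.33;0 0 0 0 0 0 0.33;0 0 0 0 0 0 0.33;0 0 0 0 0 0 0.33",
)

```text
time_s: 15.07
tcp_pos: [0.6411, -0.2475, 0.2201]
ee_rot: [-2.477, -1.932, 0.001]
wrist_force: [-0.4, 0.8, -1.0]
finger_gap: 0.028
grasp_force: 0.0
```

```bash
python3 - <<'E'
from h import *
rel([.6406,-.2482,.139],-14.3)
E
```

```text
t 15.07 p [ 0.6411 -0.2475  0.2201] yawY -14.11 z [-0.001  0.    -1.   ] j7 0.407 F [-0.4  0.8 -1. ] gap 0.028 g 0.0
shift units [-0.03 -0.01  3.24] turn units 0.002 tilt rotvec units [-0.0004  0.0001  0.    ]
```

Emit:
arm_command(
  plan="0 0 0 0 0 0.8 0.33;0 0 0 0 0 0.8 0.33;0 0 0 0 0 0.8 0.33;0 0 0 0 0 0.84 0.33;0 0 0 0 0 0 0.33;0 0 0 0 0 0 0;0 0 0 0 0 0 0;0 0 0 0 0 0 0;0 0 0 0 0 0 0;0 0 0 0 0 0 0;0 0 0 0 0 0 0",
  force=45,
)

```text
time_s: 15.98
tcp_pos: [0.6424, -0.2462, 0.1407]
ee_rot: [2.473, 1.934, 0.002]
wrist_force: [-0.2, 1.1, 2.0]
finger_gap: 0.0065
grasp_force: 48.2
```

```bash
python3 - <<'E'
from h import *
rel([.6406,-.2482,.139],-14.3)
E
```

```text
t 15.98 p [ 0.6424 -0.2462  0.1407] yawY -13.94 z [ 0.002 -0.001 -1.   ] j7 0.443 F [-0.2  1.1  2. ] gap 0.0065 g 48.2
shift units [-0.09 -0.05  0.07] turn units 0.004 tilt rotvec units [0.0013 0.     0.    ]
```

Emit:
arm_command(
  plan="0 0 0 0 0 -0.2 0;0 0 0 0 0 -0.4 0;0 0 0 0 0 -0.5 0;0 0 0 0 0 -0.5 0;0 0 0 0 0 -0.5 0;0 0 0 0 0 -0.5 0;0 0 0 0 0 -0.5 0;0 0 0 0 0 -0.5 0;0 0 0 0 0 -0.5 0;0 0 0 0 0 -0.5 0;0 0 0 0 0 -0.5 0;0 0 0 0 0 -0.5 0",
)

```text
time_s: 16.98
tcp_pos: [0.6418, -0.2463, 0.2815]
ee_rot: [2.474, 1.934, 0.001]
wrist_force: [0.7, -0.1, -2.1]
finger_gap: 0.0063
grasp_force: 47.6
```

Emit:
arm_command(
  plan="0 0 0 0 0 -0.5 0;0 0 0 0 0 -0.4 0;0 0 0 0 0 0 0;0 0 0 0 0 0 0",
)

```text
time_s: 17.32
tcp_pos: [0.642, -0.2467, 0.3034]
ee_rot: [2.473, 1.933, 0.001]
wrist_force: [0.5, 0.2, -2.6]
finger_gap: 0.0062
grasp_force: 47.7
```

```bash
python3 - <<'E'
from h import *
import pickle
# rack wires in first top view: dark tops at z=.063 near empty bay ; plus base edges by old cassette
o=np.array([.5599,.1931]); c0=np.array([.5278,.2042])
for a in(-20.2,-20.4,-21):
    x=np.array([np.cos(np.radians(a)),np.sin(np.radians(a))]);print(a,"old-centre in rack frame",(o-c0)@x,(o-c0)@[-x[1],x[0]],"bay",c0-.035*x,o-.07*x)
c=camera("top");d=camera("side")
a=cv2.resize(c["color"][145:235,150:240],(396,396),interpolation=2);b=cv2.resize(d["color"][90:210,190:310],(396,396),interpolation=2)
cv2.imwrite("pics/lift.png",np.hstack([a,b])[:,:,::-1]);pickle.dump(c,open("top2.pkl","wb"))
st()
E
```

```text
-20.2 old-centre in rack frame 0.03395843603946539 0.0006667996352218604 bay [0.49495274 0.21628544] [0.49420549 0.21727087]
-20.4 old-centre in rack frame 0.03395590158796177 0.0007853326356702418 bay [0.49499513 0.21640002] [0.49429026 0.21750004]
-21 old-centre in rack frame 0.03394581593051292 0.0011408684462851666 bay [0.49512469 0.21674288] [0.49454937 0.21818576]
t 17.42 p [ 0.6416 -0.246   0.3014] yawY -13.97 z [-0.001  0.    -1.   ] j7 0.369 F [-0.5  0.1 -1.9] gap 0.0066 g 47.7
```

View pics/lift.png

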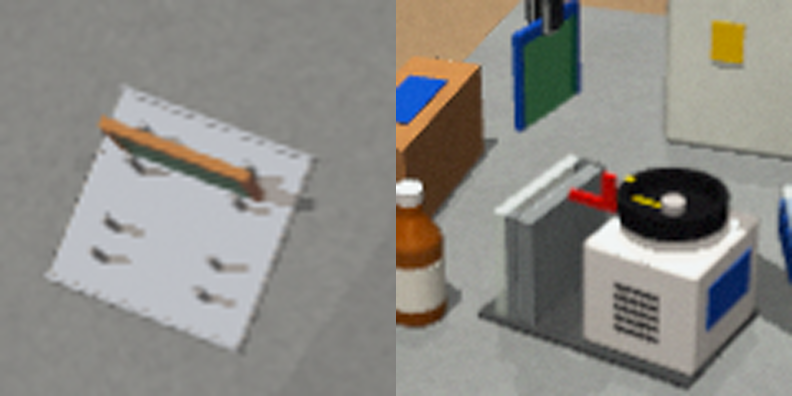

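The cassette hangs straight, clear of the tank, with the mark at the fin. In the left crop, the empty bay's wire tops are near (105,217), (92,252), (208,262) and (195,292). I'll cross-check the bay centre from them.

```bash
python3 - <<'E'
from h import *
import pickle
c=pickle.load(open("top2.pkl","rb"))
w=np.array([(105,217),(92,252),(208,262),(195,292)])/4.4+[150,145]
q=ray(c,w,.062)[:,:2];print(q.round(4),q.mean(0))
V=c["color"].mean(2);p=[]
# dark pixels of wires, far end from nadir: report per-wire extreme
m=((V<110)).astype(np.uint8);m[:193]=0;m[218:]=0;m[:,:166]=0;m[:,208:]=0
n,l,s,ce=cv2.connectedComponentsWithStats(m)
for k in range(1,n):
    if 3<=s[k,4]<60:print(s[k],(s[k][:2]-[150,145])*4.4,ray(c,[s[k,0],s[k,1]+.5],.062)[0].round(4))
d=np.array([.4948,.2167])
rel([*d,.3014],-20.3)
E
```

```text
[[0.5188 0.2472]
 [0.4941 0.2555]
 [0.4882 0.1737]
 [0.4671 0.1822]] [0.49205299 0.21461568]
[174 195   3   2   4] [105.6 220. ] [0.5152 0.2466 0.062 ]
[171 202   3   2   4] [ 92.4 250.8] [0.4934 0.2552 0.062 ]
[195 212   3   1   3] [198.  294.8] [0.4637 0.18   0.062 ]
t 17.42 p [ 0.6416 -0.246   0.3014] yawY -13.97 z [-0.001  0.    -1.   ] j7 0.369 F [-0.5  0.1 -1.9] gap 0.0066 g 47.7
shift units [ 1.654e+01 -1.017e+01  1.000e-02] turn units 0.07 tilt rotvec units [-0.0005 -0.0002  0.    ]
```

Emit:
arm_command(
  plan="0 0 0.035 0.3 -0.23 0 0;0 0 0.035 0.6 -0.47 0 0;0 0 0 0.9 -0.7 0 0;0 0 0 0.9 -0.7 0 0;0 0 0 0.9 -0.7 0 0;0 0 0 0.9 -0.7 0 0;0 0 0 0.9 -0.7 0 0;0 0 0 0.9 -0.7 0 0;0 0 0 0.9 -0.7 0 0;0 0 0 0.9 -0.7 0 0;0 0 0 0.9 -0.7 0 0;0 0 0 0.9 -0.7 0 0",
)

```text
time_s: 18.42
tcp_pos: [0.5436, 0.0535, 0.301]
ee_rot: [-2.576, -1.796, 0.002]
wrist_force: [0.3, 0.0, -2.1]
finger_gap: 0.0068
grasp_force: 47.6
```

Emit:
arm_command(
  plan="0 0 0 0.9 -0.7 0 0;0 0 0 0.9 -0.7 0 0;0 0 0 0.9 -0.7 0 0;0 0 0 0.9 -0.7 0 0;0 0 0 0.6 -0.5 0 0;0 0 0 0.3 -0.3 0 0;0 0 0 0 0 0 0;0 0 0 0 0 0 0;0 0 0 0 0 0 0",
)

```text
time_s: 19.17
tcp_pos: [0.5001, 0.1862, 0.3019]
ee_rot: [2.579, 1.791, -0.001]
wrist_force: [-0.3, 0.4, -2.5]
finger_gap: 0.0068
grasp_force: 47.6
```

```bash
python3 - <<'E'
from h import *
rel([.494,.216,.16],-20.3)
E
```

```text
t 19.17 p [0.5001 0.1862 0.3019] yawY -20.46 z [ 0.001 -0.002 -1.   ] j7 -0.508 F [-0.3  0.4 -2.5] gap 0.0068 g 47.6
shift units [ 1.04 -0.65  5.67] turn units -0.002 tilt rotvec units [0.0007 0.0008 0.    ]
```

Emit:
arm_command(
  plan="0 0 0 0.52 -0.33 0 0;0 0 0 0.52 -0.32 0 0;0 0 0 0 0 0 0;0 0 0 0 0 0.7 0;0 0 0 0 0 0.7 0;0 0 0 0 0 0.7 0;0 0 0 0 0 0.7 0;0 0 0 0 0 0.7 0;0 0 0 0 0 0.7 0;0 0 0 0 0 0.7 0;0 0 0 0 0 0.5 0;0 0 0 0 0 0 0",
)

```text
time_s: 20.17
tcp_pos: [0.4918, 0.2157, 0.1642]
ee_rot: [2.58, 1.792, -0.01]
wrist_force: [-0.4, 0.5, -2.6]
finger_gap: 0.0067
grasp_force: 47.6
```

```bash
python3 - <<'E'
from h import *
rel([.494,.216,.0947],-20.3)
d=camera("side");c=camera("top")
a=cv2.resize(c["color"][145:235,150:240],(396,396),interpolation=2);b=cv2.resize(d["color"][190:300,170:280],(396,396),interpolation=2)
cv2.imwrite("pics/pre.png",np.hstack([a,b])[:,:,::-1])
E
```

```text
t 20.17 p [0.4918 0.2157 0.1642] yawY -20.45 z [-0.005 -0.004 -1.   ] j7 -0.492 F [-0.4  0.5 -2.6] gap 0.0067 g 47.6
shift units [0.06 0.09 2.78] turn units -0.002 tilt rotvec units [-0.002   0.0033  0.    ]
```

View pics/pre.png

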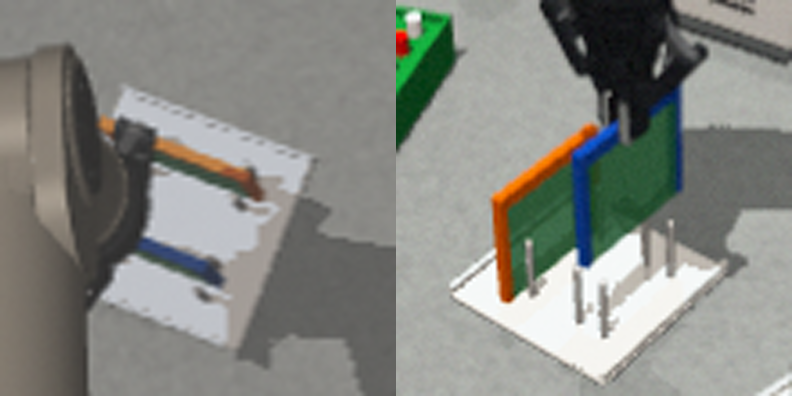

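Right crop: the cassette's lower near corner is at (584,267), above the near wire pair, whose tops are at (578,268) and (604,285). I'll compare their rack-x coordinates.

```bash
python3 - <<'E'
from h import *
c=camera("side");f=lambda u,v:[(u-396)/3.6+170,v/3.6+190]
a=np.radians(-20.3);x=np.array([np.cos(a),np.sin(a)]);y=np.array([-x[1],x[0]])
for n,p,z in(("corner",(584,267),.0775),("w1",(578,268),.063),("w2",(604,285),.063),("w3 ",(646,229),.063),("w4",(671,222),.063)):
    q=ray(c,f(*p),z)[0,:2]-[.494,.216];print(n,(q@x).round(4),(q@y).round(4))
# top: blue edge z=.178 and bay wires
t=camera("top");H,S,V=cv2.split(cv2.cvtColor(t["color"],cv2.COLOR_RGB2HSV))
b=((H>105)&(H<125)&(S>100));b[:190]=0;b[215:]=0;b[:,:175]=0;b[:,205:]=0
v,u=np.nonzero(b);q=ray(t,np.c_[u,v],.178)[:,:2]-[.494,.216];print("blue top",len(u),np.median(q@x),(q@y).min(),(q@y).max())
E
```

```text
corner -0.0057 0.0462
w1 0.0075 0.0378
w2 -0.0184 0.04
w3  -0.0047 -0.0252
w4 -0.0145 -0.0426
blue top 38 0.00032053840898678605 -0.05467560881625431 -0.012127103049387085
```

The corner lies midway between the wires, so lower gently.

Emit:
arm_command(
  plan="0 0 0 0 0 0.4 0;0 0 0 0 0 0.4 0;0 0 0 0 0 0.4 0;0 0 0 0 0 0.4 0;0 0 0 0 0 0.4 0;0 0 0 0 0 0.3 0;0 0 0 0 0 0.2 0;0 0 0 0 0 0.1 0;0 0 0 0 0 0 0;0 0 0 0 0 0 0",
)

```text
time_s: 21.2
tcp_pos: [0.4935, 0.2188, 0.102]
ee_rot: [2.577, 1.796, 0.001]
wrist_force: [0.3, -0.1, -2.0]
finger_gap: 0.0071
grasp_force: 47.6
```

```bash
python3 - <<'E'
from h import *
rel([.494,.216,.0947],-20.3)
E
```

```text
t 21.2 p [0.4935 0.2188 0.102 ] yawY -20.26 z [ 0.001  0.    -1.   ] j7 -0.441 F [ 0.3 -0.1 -2. ] gap 0.0071 g 47.6
shift units [-0.1   0.06  0.29] turn units 0.0 tilt rotvec units [ 0.0003 -0.0002  0.    ]
```

Still hanging free (no contact) and in the bay. Continue in small steps.

Emit:
arm_command(
  plan="0 0 0 0 0 0.06 0;0 0 0 0 0 0.06 0;0 0 0 0 0 0.06 0;0 0 0 0 0 0.06 0;0 0 0 0 0 0 0;0 0 0 0 0 0 0",
)

```text
time_s: 21.7
tcp_pos: [0.4931, 0.2188, 0.0957]
ee_rot: [-2.577, -1.796, 0.0]
wrist_force: [0.3, -0.4, -2.3]
finger_gap: 0.0068
grasp_force: 47.6
```

Emit:
arm_command(
  plan="0 0 0 0 0 0.04 0;0 0 0 0 0 0.02 0;0 0 0 0 0 0 0;0 0 0 0 0 0 0",
)

```text
time_s: 22.03
tcp_pos: [0.4932, 0.2188, 0.0943]
ee_rot: [-2.577, -1.796, 0.0]
wrist_force: [0.1, 0.0, -1.6]
finger_gap: 0.0063
grasp_force: 47.6
```

Emit:
arm_command(
  plan="0 0 0 0 0 0.03 0;0 0 0 0 0 0.03 0;0 0 0 0 0 0 0;0 0 0 0 0 0 0",
)

```text
time_s: 22.37
tcp_pos: [0.4938, 0.2188, 0.0941]
ee_rot: [-2.577, -1.796, -0.002]
wrist_force: [-2.2, -1.2, 4.8]
finger_gap: 0.0062
grasp_force: 48.6
```

Floor contact. Release and withdraw straight up.

Emit:
arm_command(
  plan="0 0 0 0 0 0 0.15;0 0 0 0 0 0 0.3;0 0 0 0 0 0 0.3;0 0 0 0 0 0 0.3;0 0 0 0 0 -0.2 0.3;0 0 0 0 0 -0.4 0.3;0 0 0 0 0 -0.8 0.3;0 0 0 0 0 -0.9 0.3;0 0 0 0 0 -0.9 0.3;0 0 0 0 0 -0.9 0.3;0 0 0 0 0 -0.9 0.3;0 0 0 0 0 0 0.3",
)

```text
time_s: 23.37
tcp_pos: [0.4966, 0.2192, 0.2236]
ee_rot: [2.576, 1.795, 0.016]
wrist_force: [0.0, -0.7, 0.7]
finger_gap: 0.0256
grasp_force: 0.0
```

Emit:
arm_command(
  plan="0 0 0 -0.1 -0.9 -0.3 0.3;0 0 0 -0.1 -0.9 -0.3 0.3;0 0 0 -0.1 -0.9 0 0.3;0 0 0 -0.1 -0.9 0 0.3;0 0 0 0 0 0 0.3;0 0 0 0 0 0 0.3;0 0 0 0 0 0 0.3;0 0 0 0 0 0 0.3",
)

```text
time_s: 24.03
tcp_pos: [0.4064, 0.2399, 0.233]
ee_rot: [2.578, 1.793, 0.001]
wrist_force: [0.2, -0.1, -0.5]
finger_gap: 0.0257
grasp_force: 0.0
```

```bash
python3 - <<'E'
from h import *
st();d=camera("side");c=camera("top");mark(c)
a=cv2.resize(c["color"][130:240,150:365],(774,396),interpolation=2)[:,:774];b=cv2.resize(d["color"][120:310,120:310],(198*2,198*2),interpolation=2)
cv2.imwrite("pics/final.png",np.hstack([cv2.resize(a,(400,205)),np.zeros((205,0,3),np.uint8)])[:,:,::-1]) if 0 else None
o=np.zeros((600,600,3),np.uint8);o[:205,:400]=cv2.resize(a,(400,205));o[205:,:396]=b[:395]
cv2.imwrite("pics/final.png",o[:,:400,::-1])
H,S,V=cv2.split(cv2.cvtColor(c["color"],cv2.COLOR_RGB2HSV));b=((H>105)&(H<125)&(S>100));b[:180]=0;b[225:]=0;b[:,:165]=0;b[:,215:]=0
if b.any():
    v,u=np.nonzero(b);z=cloud(c)[...,2][b];q=ray(c,np.c_[u,v],.108)[:,:2];print(np.nanmedian(z),cv2.minAreaRect(q.astype(np.float32)))
E
```

```text
t 24.03 p [0.4064 0.2399 0.233 ] yawY -20.36 z [ 0.001 -0.    -1.   ] j7 -0.755 F [ 0.2 -0.1 -0.5] gap 0.0257 g 0.0
n 29 r 0.011 0.054 rim n 10 angle deg -15.307049960392172
0.10792670010980819 ((0.49242275953292847, 0.21580485999584198), (0.10838165879249573, 0.008299913257360458), 69.18446350097656)
```

View pics/final.png

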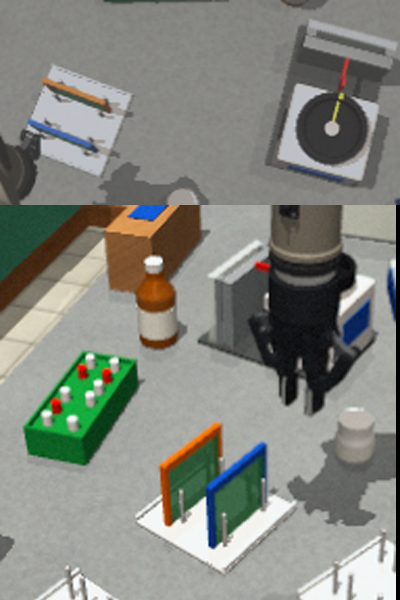

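The cassette stands upright in the bay at (238,495), its top at 0.108 m, and the mark is still at the fin, top right (343,90). Everything else looks undisturbed and the gripper is clear.

```bash
python3 -c "
from rig import finish_job
print(finish_job())"
```

```text
the job is handed in; nothing more can be done
None
```

Handed in at about 24 s: the wheel mark is at the fin (within about 1°), the blue-edged cassette stands on the floor of the empty bay in the right-hand rack, and the gripper is clear of everything.

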